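# Cover the rice pot with its double lid, then take up the outer lid

### The arm

A 6-joint arm with a two-finger parallel gripper is mounted at the origin on the work surface. World frame = base frame: x ahead of the robot, y to its left, z up, the work surface at z = 0. Lengths are in m, angles in rad, forces in N, time in s.
With the tool pointing down it reaches from about 0.35 to 0.975 m from the base axis. Payload 4.9 kg.
Tool frame: the origin (TCP) lies at the very end of the fingers, on their centre line; the grasp point (between the pads) lies 19 mm behind it (ctrl.grip_point_offset is the distance from the TCP to the grasp point, in m); z points along the fingers, y is the line along which they close (so a half turn about z gives the same grasp; the last joint's range is limited). The gripper opens to 85 mm and grips with 20 to 120 N. Pads are 22 mm wide; open, the fingers measure 114 mm over their backs; the gripper's body (76 mm by 85 mm) begins 54 mm behind the grasp point. The pads swing forward as they close: fully open they stand 13 mm farther back than shut.
Start: joints at [-1.294, 0.053, 1.613, -0, 1.476, -0.119], TCP at [0.241, -0.577, 0.231] pointing down, gripper open.
Joint ranges: [-3.01, 3.01], [-1.01, 2.22], [0.06, 2.58], [-1.02, 4.17], [0.09, 2.62], [-3.14, 3.14]. Speed limits (rad/s): [2.57, 2.57, 3.14, 3.14, 3.14, 3.14].

### API

Orientations are given as a rotation vector (axis times angle).
In Python, from station import ctrl gives the robot as it stands.
- The arm moves only by the tool send_rows, never from a script. Its argument "rows" is a list of rows, each a list of 3 entries, a list of its own where there are three numbers: the finger opening in cm, from 0 to 8.54, then the shift along the tool's x, y, z in cm, then the turn about the tool's z in degrees. A call has 1 to 10 rows; each row shifts and turns the commanded pose from where the row before left it, along the tool's axes as they then stand; what a row does not reach is not made up. A row lasts 1/8 s, in which the tool goes at most 62.5 mm and 10.7 degrees, less where a joint would pass 70% of its speed; a pose out of reach is approached as far as the arm can. A call with a gripper value outside its range is refused whole. The fingers move at their own pace and stop on an object; "newtons" is the grip in N (left out, the last holds). Time passes only in rows, so rows that do not move let the fingers close. It gives the time, the measured TCP pose, the force, the opening and the grip force at its end, in the units of the state.
- ctrl.get_obs(): the state, without advancing time (a new reading comes with each control period).
- ctrl.get_image(name): name is "scene" or "top" or "wrist"; returns a dict with "frame" (480x640x3 uint8, red, green, blue), "range_z" (480x640 float32, m along the optical axis (not along the pixel's ray), 0 where there is no reading), "fx", "fy", "cx", "cy" (pixels), "cam_to_world" (4x4, takes a point from camera to world coordinates). Camera axes: x right, y down, z forward; pixel columns grow to the right and rows downward; lengths in m; the calibration is good to about 2 mm. A picture is of the moment at which its call begins.
- ctrl.finish_job(): hands the job in; it is judged then, once.
The state is a dict: "t": time; "q": joint angles; "dq": joint speeds; "effort": joint torques, N m; "tool_pos": TCP position; "tool_rot": TCP orientation; "contact_force": force on the tool from outside, world axes, zero at the start; "wrist_torque": the same for the moment, N m; "opening": finger opening in m; "grip_force": force on a finger pad.
Only numpy, scipy, OpenCV 4.12 (cv2) and the standard library are available. Lean on these libraries where they do the work, as an engineer would, in place of code of your own. Each camera call takes 0.05 s, during which the arm holds its last target. There are 200 camera calls.

### The job

Pick up the double lid from the wooden trivet by the black knob, both lids together, and lower it gently onto the open rice pot until the brass inner lid is fully home on the neck with the white outer lid still on it. Then take the white outer lid by its red collar and lift it off alone, leaving the inner lid seated on the pot, and finish while still holding the outer lid in the gripper, level, still and completely clear above the black knob. Leave the covered pot's lid, the measuring cup and the rice paddle where they are.

Things in the scene. Friction and masses are not known exactly. Their poses are not given: they have to be found in the camera images.
- inner_lid: Brass inner lid, loose, about 260 g, round (yaw means nothing). Origin: centre of its skirt's underside, z up. Skirt 116 mm outside, 110 mm inside diameter, 16 mm deep, open below; on it a flat disc, 16 to 20 mm above the origin, with a central round black knob post, 22 mm in diameter, from 20 to 86 mm above the origin. Starts on the trivet, skirt down, carrying the outer lid.
- inner_lid_seat (a point): Point on the inner lid: centre of the underside of its disc, 16 mm above its origin. It meets open_pot_rim when the lid is home.
- inner_knob_top (a point): Top centre of the inner lid's black knob, 86 mm above the inner lid's origin. While the lids are nested the knob stands 32 mm proud of the red collar.
- outer_lid: White outer lid, loose, about 220 g, round (yaw means nothing). Origin: centre of its skirt's underside, z up. Skirt 132 mm outside, 126 mm inside diameter, 12 mm deep; flat plate 12 to 16 mm above the origin with a 32 mm hole; round the hole a red collar tube, 42 mm outside, 32 mm inside diameter, up to 46 mm. Nested, its origin is 8 mm above the inner lid's.
- outer_collar_top (a point): Top centre of the red collar, 46 mm above the outer lid's origin, 30 mm above its plate. The black knob passes freely up through the collar (5 mm play all round); the plate just rests on the inner lid's disc: raising the knob carries both lids, raising the collar the outer lid alone.
- open_pot: Dark steel rice pot without a lid, fixed on one of the heater's two places (either one). Origin: centre of its underside, 50 mm above the table. 116 mm in diameter up to a shoulder at 50 mm; then a 20 mm neck tapering from 104 mm at the shoulder to 99 mm diameter at the rim.
- open_pot_rim (a point): Centre of the open pot's mouth at rim height, 120 mm above the table. The inner lid's skirt slips down outside the neck until the underside of its disc rests on the rim; it needs no force beyond the lid's weight.
- covered_pot: The same pot, fixed on the heater's other place, covered with the plain lid. Centres of the two pots are 190 mm apart.
- heater: Fixed aluminium two-place heater, 220 x 380 x 50 mm (x, y, z), origin at the centre of its underside. Pots stand on it 95 mm either side of the centre along its y.
- trivet: Fixed square wooden trivet board, 150 x 150 x 12 mm, origin at the centre of its underside on the table. The double lid starts on it.
- plain_lid: Bystander: loose steel lid with a grey knob, on the covered pot, 116 mm in diameter; knob top 50 mm above its origin (centre of the underside of its skirt), 154 mm above the table.
- measuring_cup: Bystander: loose blue cup, 72 mm in diameter, 75 mm high, standing on the table beyond the trivet; origin at the centre of its underside.
- rice_paddle: Bystander: loose white flat paddle, 200 mm long, 60 mm wide, 8 mm thick, lying on the table beyond the heater; origin at its middle on its underside, head towards its +x.
Not all that is in view belongs to the job. What is shaped like the outer_lid but pink is not meant. Leave any green look-alike of the inner_lid alone.

How it is judged:
On the way:
1. the inner lid is home on the open pot's neck with the outer lid still nested on it (horizontal distance between inner_lid_seat and open_pot_rim below 0.006 m and z of inner_lid_seat in the frame of open_pot_rim between -0.003 and 0.003 m and angle between inner_lid's own z axis and vertical below 0.04 rad and z of outer_lid in the frame of inner_lid between 0.004 and 0.0115 m and horizontal distance between outer_lid and inner_lid below 0.008 m and linear speed of inner_lid below 0.02 m/s), for 0.2 s.
At the end, for the whole second after the job is handed in: Inner lid home on the open pot (6 mm sideways, 3 mm in height, 0.04 rad). Outer lid held by the fingers, at rest, level within 0.2 rad, its origin over 90 mm above the inner lid's (wholly above the knob), touching neither other lid; fingers off the inner lid (horizontal distance between inner_lid_seat and open_pot_rim below 0.006 m and z of inner_lid_seat in the frame of open_pot_rim between -0.003 and 0.003 m and angle between inner_lid's own z axis and vertical below 0.04 rad and z of outer_lid in the frame of inner_lid above 0.09 m and angle between outer_lid's own z axis and vertical below 0.2 rad and linear speed of outer_lid below 0.03 m/s and contact force between outer_lid and the fingers above 1 N and contact force between outer_lid and inner_lid below 0.2 N and contact force between outer_lid and plain_lid below 0.2 N and contact force between inner_lid and the fingers below 0.5 N); the arm keeps its last pose, push and grip.
It fails at once if the outer lid comes off (rises more than 15 mm out of its nest, or slips aside) while the inner lid is not home on the open pot ((z of outer_lid in the frame of inner_lid above 0.023 m or horizontal distance between outer_lid and inner_lid above 0.02 m) and (distance between inner_lid_seat and open_pot_rim above 0.008 m or angle between inner_lid's own z axis and vertical above 0.08 rad)).
It fails at once if the lid is dropped or slammed onto the pot (faster than 0.4 m/s within 30 mm of home) (distance between inner_lid_seat and open_pot_rim below 0.03 m and linear speed of inner_lid above 0.4 m/s).
It fails at once if the covered pot's lid is moved by more than 30 mm (distance of plain_lid from where it was at the start of the episode above 0.03 m).
It fails at once if the measuring cup is moved by more than 30 mm (distance of measuring_cup from where it was at the start of the episode above 0.03 m).
It fails at once if the rice paddle is moved by more than 30 mm (distance of rice_paddle from where it was at the start of the episode above 0.03 m).
It also fails if it takes over 51 s, if anything falls off the work surface, if the arm or the gripper's body presses on something with over 40 N, if the wrist force passes 120 N, or if a joint passes its speed limit or range.

## Working session

There is one attempt and no reset: what is moved stays moved. The work goes in short steps, Python scripts to look and compute and a tool call to move; the robot and the scene stay as the last step left them, time stands still between calls to the robot, and variables do not carry over. Pictures are saved under pics/ and viewed, at most 10 in all, crops included, and the job is handed in when it is done.

Besides the shell and the picture viewer there is one more tool, called after "Call:" as name([rows], argument=value, ...), one row to a line, values as JSON. send_rows: Moves the arm, as the interface text tells. Its arguments: {"type":"object","properties":{"rows":{"type":"array","items":{"type":"array"}},"newtons":{"type":"number"}},"required":["rows"]}

```bash
mkdir -p pics; ls; cat > h.py <<'E'
import numpy as np, cv2
from station import ctrl
def cap(n,name=None):
    im=ctrl.get_image(n)
    if name: cv2.imwrite(f'pics/{name}.png',im['frame'][:,:,::-1])
    return im
def pts(im):
    z=im['range_z'];v,u=np.mgrid[:480,:640]
    p=np.stack([(u-im['cx'])/im['fx']*z,(v-im['cy'])/im['fy']*z,z,np.ones_like(z)],-1)
    w=(p@np.asarray(im['cam_to_world']).T)[...,:3]; w[z<=0]=np.nan
    return w
E
python3 - <<'E'
from h import *
a=cap('top','top0');b=cap('scene','scene0')
np.savez('top0.npz',w=pts(a),f=a['frame']);np.savez('scene0.npz',w=pts(b),f=b['frame'])
print(a['cam_to_world'],a['fx'],ctrl.get_obs())
E
```

```text
pics
[[-0.00607598 -0.99361629  0.11264878  0.4775733 ]
 [-0.999766    0.00837484  0.01994534 -0.05545681]
 [-0.02076143 -0.11250123 -0.99343467  1.0191833 ]
 [ 0.          0.          0.          1.        ]] 580.1669473241448 {'t': 0.1, 'q': array([-1.29401177e+00,  5.33096143e-02,  1.61419145e+00, -2.70061611e-05,
        1.47599322e+00, -1.18987208e-01]), 'dq': array([-8.10039954e-05, -1.85697441e-03, -3.58669933e-03, -4.32940468e-04,
        2.05831088e-03,  5.90557942e-04]), 'effort': array([ 1.39667554e-04, -3.94906640e+01, -3.71363282e+01, -1.22014944e-04,
        3.92747606e-03, -1.84707631e-05]), 'tool_pos': array([ 0.24079209, -0.57612724,  0.23015356]), 'tool_rot': array([-3.07842514e+00, -6.17259111e-01,  2.77359437e-04]), 'contact_force': array([-0.02274698, -0.05407495, -0.76320136]), 'wrist_torque': array([ 0.01922094, -0.07785924,  0.01019488]), 'grip_force': 0.0, 'opening': 0.08541712621277879}
```

View pics/top0.png

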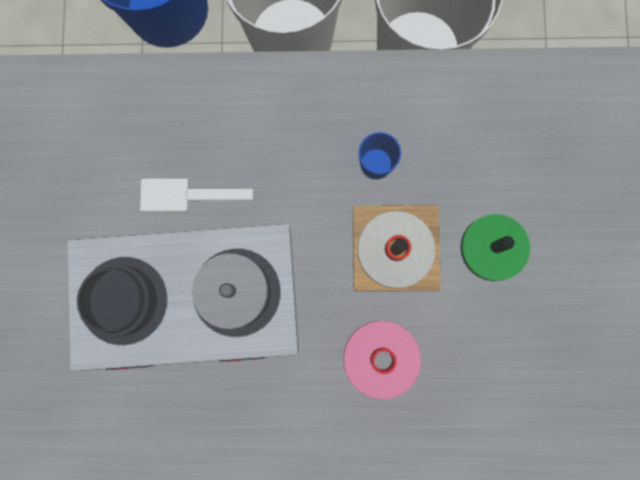

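View pics/scene0.png

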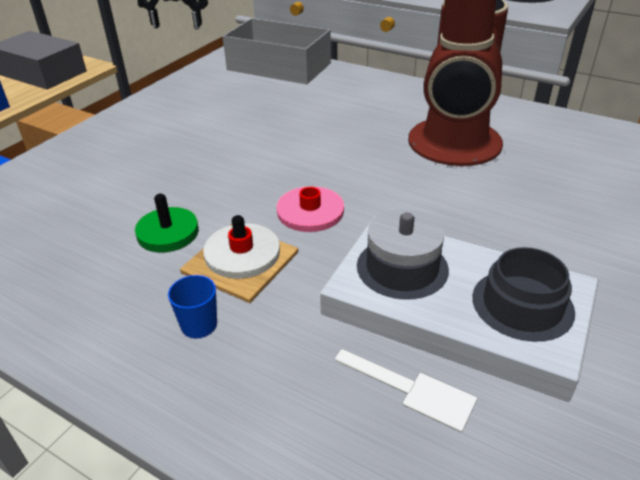

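Candidates for the lid, by top-view pixel: white lid with red collar and black knob on the trivet (398,247), pink look-alike (383,360) and green look-alike (495,247). I choose the white one on the trivet. The open pot is at (120,300) and the covered pot is at (230,290). Next I measure these and check the choice in one crop.

```bash
python3 - <<'E'
from h import *
for n,lr,pr in(('top0',(350,200,445,295),(70,250,175,350)),('scene0',(195,205,290,280),(470,235,590,320))):
    d=np.load(n+'.npz');w=d['w'];f=d['f'].astype(int);v,u=np.mgrid[:480,:640]
    box=lambda r:(u>=r[0])&(u<=r[2])&(v>=r[1])&(v<=r[3])
    def circ(m,name):
        p=w[m]; p=p[~np.isnan(p).any(1)]
        if len(p)<5: print(name,len(p));return
        c,r=cv2.minEnclosingCircle(p[:,:2].astype(np.float32))
        print(n,name,len(p),np.round(c,4),round(r,4),'med',np.round(np.median(p,0),4))
    b=box(lr); mn=f.min(2);mx=f.max(2)
    circ(b&(mn>150)&(mx-mn<25),'white')
    circ(b&(f[...,0]>130)&(f[...,1]<70),'red')
    circ(b&(mx<50)&(w[...,2]>.075),'knob')
    circ(b&(w[...,2]>.09),'knobtop')
    b=box(pr)
    circ(b&(w[...,2]>.114)&(w[...,2]<.13),'rim')
    circ(b&(w[...,2]>.095)&(w[...,2]<.13),'neck')
    h=w[...,2][b];print(np.histogram(h[~np.isnan(h)],bins=np.arange(.04,.135,.01)))
d=np.load('top0.npz')['f'];c=d[195:305,335:545,::-1]
cv2.imwrite('pics/crop.png',cv2.resize(c,None,fx=3.5,fy=3.5,interpolation=cv2.INTER_CUBIC))
# covered pot top
w=np.load('top0.npz')['w'];s=w[240:345,185:275].reshape(-1,3);s=s[s[:,2]>.095];print('plain',cv2.minEnclosingCircle(s[:,:2].astype(np.float32)),len(s),s[:,2].max())
E
```

```text
top0 white 4023 [ 0.5647 -0.1876] 0.0923 med [ 0.5797 -0.1734  0.0363]
top0 red 100 [ 0.5808 -0.1724] 0.0195 med [ 0.5767 -0.1682  0.0664]
knob 1
top0 knobtop 148 [ 0.5822 -0.1735] 0.0111 med [ 0.5814 -0.1734  0.0975]
top0 rim 654 [0.4961 0.2855] 0.0515 med [0.4978 0.2768 0.1199]
top0 neck 1671 [0.4968 0.2848] 0.0583 med [0.4952 0.2619 0.108 ]
(array([1645, 6486,  344,  250,  207,  316,  641,  459,  316]), array([0.04, 0.05, 0.06, 0.07, 0.08, 0.09, 0.1 , 0.11, 0.12, 0.13]))
scene0 white 4586 [ 0.5346 -0.2192] 0.1503 med [ 0.5488 -0.2007  0.0011]
scene0 red 150 [ 0.5321 -0.1645] 0.0738 med [ 0.5922 -0.1685  0.0628]
scene0 knob 158 [ 0.5868 -0.1722] 0.0098 med [ 0.5891 -0.1692  0.0901]
scene0 knobtop 102 [ 0.5846 -0.1732] 0.0113 med [ 0.5872 -0.1722  0.0955]
scene0 rim 703 [0.4997 0.2854] 0.0515 med [0.5124 0.2884 0.1177]
scene0 neck 2504 [0.5009 0.2841] 0.0584 med [0.527  0.2882 0.1071]
(array([2120, 1039,  481,  693,  772,  967,  862,  994,   20]), array([0.04, 0.05, 0.06, 0.07, 0.08, 0.09, 0.1 , 0.11, 0.12, 0.13]))
plain ((0.509712278842926, 0.09584944695234299), 0.05833448842167854) 4488 0.1589128358259314
```

View pics/crop.png

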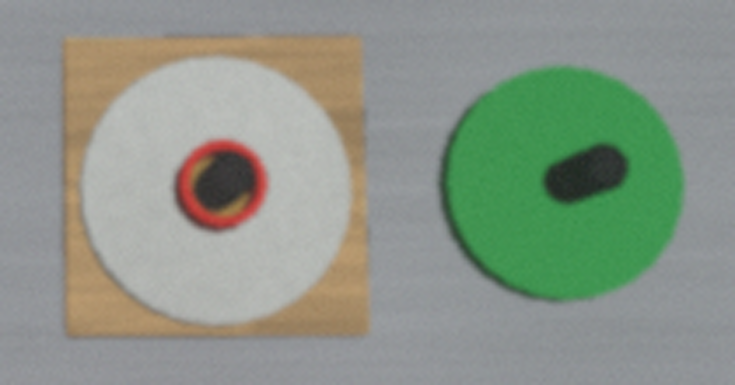

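The crop confirms it: white lid, red collar and black knob on the trivet, at about (220,185) in the crop. The knob is at about (0.583, -0.173), and the pot rim at about (0.498, 0.285). Now I approach.

Call:
send_rows([
  [8.5,[0,0,0],7.6],
  [8.5,[0,0,0],7.6],
  [8.5,[0,0,0],7.5],
  [7,[4,-4.8,0],0],
  [6,[4,-4.8,0],0],
  [6,[4,-4.8,0],0],
  [6,[4,-4.8,0],0],
  [6,[4,-4.8,0],0],
  [6,[4,-4.8,0],0],
  [6,[4,-4.8,0],0],
], newtons=40)

```text
t: 1.35
tool_pos: [0.5219, -0.2389, 0.2309]
tool_rot: [-3.142, 0.001, 0.0]
contact_force: [-0.7, -0.6, 0.0]
opening: 0.06
grip_force: 0.0
```

Call:
send_rows([
  [6,[3,-3,3],0],
  [6,[3.2,-3.7,3],0],
  [6,[0,0,0],0],
  [6,[0,0,0],0],
])

```text
t: 1.85
tool_pos: [0.5829, -0.1739, 0.1711]
tool_rot: [3.141, 0.0, -0.001]
contact_force: [0.1, -0.9, 0.1]
opening: 0.0598
grip_force: 0.0
```

```bash
python3 - <<'E'
from h import *
from scipy.spatial.transform import Rotation as R
o=ctrl.get_obs();print(o['t'],o['tool_pos'],R.from_rotvec(o['tool_rot']).as_matrix().round(3),o['contact_force'],o['q'])
a=cap('wrist','wr1');w=pts(a);f=a['frame'].astype(int)
m=(w[...,2]>.088)&(w[...,2]<.105)&(f.max(2)<70);p=w[m];print(len(p),np.median(p,0),cv2.minEnclosingCircle(p[:,:2].astype(np.float32)))
E
```

```text
1.85 [ 0.58293827 -0.17387817  0.1711215 ] [[ 1.     0.    -0.001]
 [ 0.    -1.    -0.   ]
 [-0.001  0.    -1.   ]] [ 0.11165164 -0.91708335  0.12818891] [-4.11946278e-01  5.75278371e-02  1.71000883e+00 -4.64624723e-04
  1.37460218e+00  1.15889429e+00]
1174 [ 0.58479099 -0.17550325  0.09747052] ((0.5860447883605957, -0.2563098073005676), 0.091785728931427)
```

View pics/wr1.png

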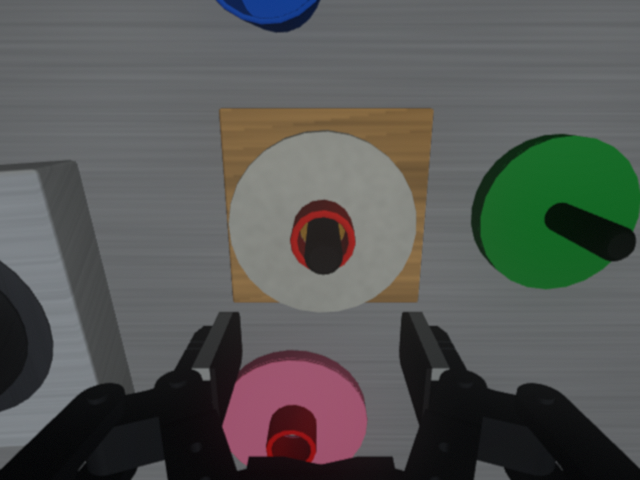

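In the wrist view the knob is at (324,255), between the fingers, with the pink lid below it and the green one to the right. The alignment is good, so I descend and grip.

Call:
send_rows([
  [6,[0.1,0,3],0],
  [6,[0,0,3],0],
  [6,[0,0,2],0],
  [6,[0,0,1.9],0],
  [6,[0,0,0],0],
  [1.5,[0,0,0],0],
  [1.5,[0,0,0],0],
  [1.5,[0,0,0],0],
  [1.5,[0,0,0],0],
  [1.5,[0,0,0],0],
], newtons=60)

```text
t: 3.15
tool_pos: [0.5852, -0.1744, 0.074]
tool_rot: [3.14, -0.0, 0.004]
contact_force: [-0.6, -0.8, 6.2]
opening: 0.0196
grip_force: 59.3
```

Call:
send_rows([
  [1.5,[0,0,0],0],
  [1.5,[0,0,-0.5],0],
  [1.5,[0,0,-1],0],
  [1.5,[0,0,-1.5],0],
  [1.5,[0,0,-2],0],
  [1.5,[0,0,0],0],
])

```text
t: 3.9
tool_pos: [0.5861, -0.1746, 0.126]
tool_rot: [3.139, -0.001, 0.009]
contact_force: [-0.0, -0.9, -5.1]
opening: 0.0196
grip_force: 58.9
```

```bash
python3 - <<'E'
from h import *
o=ctrl.get_obs();print(o['t'],o['tool_pos'],o['contact_force'],o['opening'],o['grip_force'])
a=cap('wrist','wr2')
E
```

```text
3.9 [ 0.58611552 -0.17464541  0.12595917] [-0.00848675 -0.94580589 -5.14869536] 0.01960709926579207 58.86691600782797
```

View pics/wr2.png

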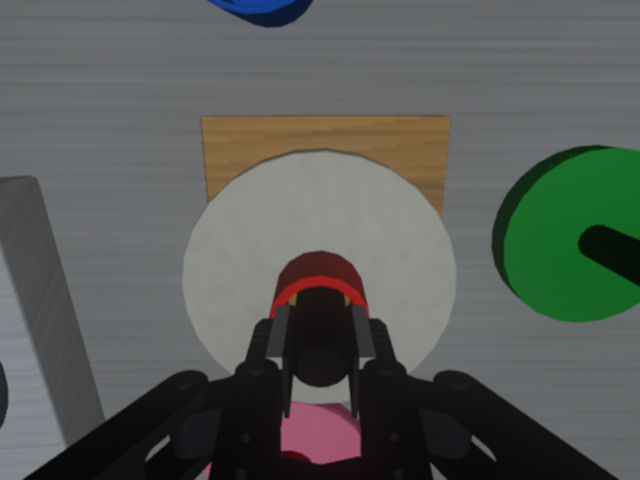

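The lid pair is lifted: the wrist view shows the white lid raised with the knob between the pads at (320,340), and the load is about 5 N. Now I raise it and carry it over the covered pot.

Call:
send_rows([
  [1.5,[0,0,-2],0],
  [1.5,[0,0,-3],0],
  [1.5,[0,0,-3],0],
  [1.5,[0,0,-3],0],
  [1.5,[0,0,-2.5],0],
  [1.5,[0,-1,-1],0],
  [1.5,[-0.4,-2,0],0],
  [1.5,[-0.6,-3,0],0],
  [1.5,[-0.7,-4,0],0],
  [1.5,[-0.8,-4,0],0],
])

```text
t: 5.2
tool_pos: [0.5575, -0.0312, 0.2651]
tool_rot: [-3.14, -0.0, 0.006]
contact_force: [-0.2, -0.3, -5.6]
opening: 0.0194
grip_force: 59.2
```

Call:
send_rows([
  [1.5,[-0.8,-4,0],0],
  [1.5,[-0.8,-4,0],0],
  [1.5,[-0.8,-4,0],0],
  [1.5,[-0.8,-4,0],0],
  [1.5,[-0.8,-4,0],0],
  [1.5,[-0.8,-4,0],0],
  [1.5,[-0.8,-4,0],0],
  [1.5,[-0.6,-2.5,0],0],
  [1.5,[-0.5,-1.4,0],0],
  [1.5,[0,0,0],0],
])

```text
t: 6.45
tool_pos: [0.4911, 0.2858, 0.2662]
tool_rot: [3.141, 0.002, -0.003]
contact_force: [-0.1, -0.4, -4.2]
opening: 0.0198
grip_force: 59.3
```

```bash
python3 - <<'E'
from h import *
o=ctrl.get_obs();print(o['t'],o['tool_pos'],o['tool_rot'],o['contact_force'],o['opening'],o['grip_force'])
for n in('scene','top'):
    a=cap(n,n+'3');w=pts(a);np.savez(n+'3.npz',w=w,f=a['frame']);f=a['frame'].astype(int);mn=f.min(2);mx=f.max(2)
    near=(abs(w[...,0]-.5)<.1)&(abs(w[...,1]-.285)<.09)
    m=near&(mn>140)&(mx-mn<25)&(w[...,2]>.17)&(w[...,2]<.28)
    p=w[m];print(n,len(p))
    if len(p)>50:
        q=p[abs(p[:,2]-np.median(p[:,2]))<.012]
        A=np.c_[q[:,:2]-q[:,:2].mean(0),np.ones(len(q))];print('plane',np.linalg.lstsq(A,q[:,2],rcond=None)[0],cv2.minEnclosingCircle(q[:,:2].astype(np.float32)))
    r=w[near&(f[...,0]>120)&(f[...,1]<70)&(w[...,2]>.2)];print('red',len(r),np.nanmin(r,0) if len(r) else 0,np.nanmax(r,0) if len(r) else 0)
E
```

```text
6.45 [0.49107573 0.28583423 0.26618667] [ 3.14059645e+00  2.34896911e-03 -2.84153577e-03] [-0.14278693 -0.36156515 -4.20721173] 0.019827644420975298 59.26061643753201
scene 3782
plane [-0.00600324  0.00233385  0.22661016] ((0.4887147545814514, 0.2862393856048584), 0.06773462891578674)
red 615 [0.4744978  0.26823031 0.22811941] [0.51158326 0.30748984 0.2685995 ]
top 5313
plane [-0.0029181   0.00208628  0.22930056] ((0.487870991230011, 0.2870994508266449), 0.06624557822942734)
red 77 [0.46913319 0.22709981 0.23643243] [0.5071256  0.29809374 0.36299453]
```

View pics/scene3.png

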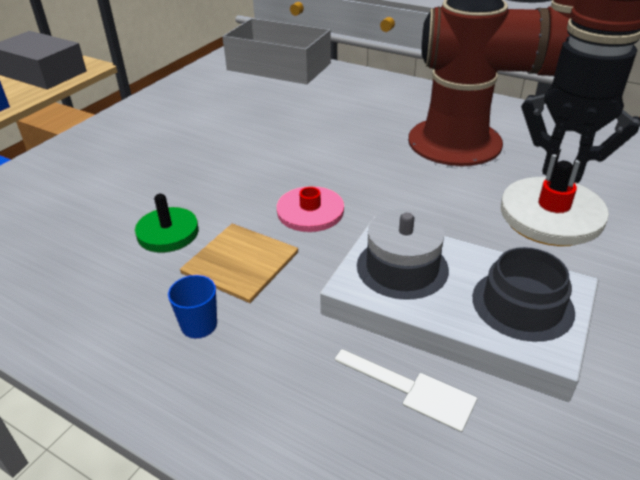

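The scene view shows the pair held level at (555,205), beyond the open pot at (528,275). It needs +9 mm in x and -1.3 mm in y. I shift it and descend to just above the rim.

Call:
send_rows([
  [1.5,[0.5,0.1,0],0],
  [1.5,[0.4,0,1],0],
  [1.5,[0,0,2],0],
  [1.5,[0,0,2],0],
  [1.5,[0,0,1.5],0],
  [1.5,[0,0,0.5],0],
  [1.5,[0,0,0],0],
  [1.5,[0,0,0],0],
])

```text
t: 7.55
tool_pos: [0.5018, 0.2846, 0.1984]
tool_rot: [-3.141, 0.0, -0.003]
contact_force: [-0.5, -0.4, -4.0]
opening: 0.0197
grip_force: 59.3
```

```bash
python3 - <<'E'
from h import *
o=ctrl.get_obs();print(o['t'],o['tool_pos'],o['tool_rot'],o['contact_force'],o['opening'],o['grip_force'])
for n in('scene','top'):
    a=cap(n,n+'4');w=pts(a);f=a['frame'].astype(int);mn=f.min(2);mx=f.max(2)
    near=(abs(w[...,0]-.5)<.1)&(abs(w[...,1]-.285)<.08)
    m=near&(mn>140)&(mx-mn<25);p=w[m];q=p[abs(p[:,2]-.152)<.008];print(n,len(q),cv2.minEnclosingCircle(q[:,:2].astype(np.float32)))
    if n=='scene':
        c=a['frame'][150:350,450:640,::-1];cv2.imwrite('pics/c4.png',cv2.resize(c,None,fx=3,fy=3,interpolation=cv2.INTER_CUBIC))
E
```

```text
7.55 [0.50183694 0.28455474 0.19841859] [-3.14084447e+00  4.15013197e-04 -2.80505473e-03] [-0.49491783 -0.42514724 -3.98679678] 0.019720051928014445 59.27324682706967
scene 3263 ((0.5001838803291321, 0.28570687770843506), 0.06662402302026749)
top 901 ((0.4985288679599762, 0.2873764932155609), 0.06619057059288025)
```

View pics/c4.png

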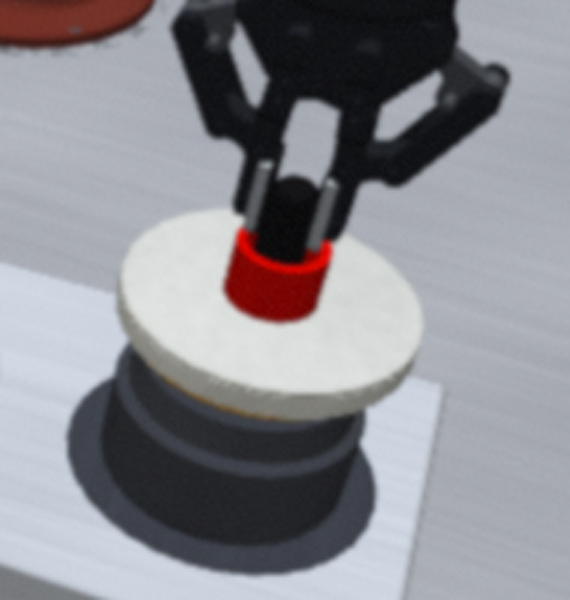

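The crop shows the lid level and over the neck, with a brass edge visible at (230,405). I shift x by -1.5 mm and lower slowly.

Call:
send_rows([
  [1.5,[-0.15,0,0.3],0],
  [1.5,[0,0,0.5],0],
  [1.5,[0,0,0.5],0],
  [1.5,[0,0,0.4],0],
  [1.5,[0,0,0.4],0],
  [1.5,[0,0,0.3],0],
  [1.5,[0,0,0],0],
])

```text
t: 8.52
tool_pos: [0.4996, 0.2842, 0.1729]
tool_rot: [3.141, -0.001, -0.001]
contact_force: [-0.4, -0.1, -4.2]
opening: 0.0196
grip_force: 59.3
```

The skirt is around the neck with no contact force. I continue slowly.

Call:
send_rows([
  [1.5,[0,0,0.2],0],
  [1.5,[0,0,0.2],0],
  [1.5,[0,0,0.1],0],
  [1.5,[0,0,0.1],0],
  [1.5,[0,0,0],0],
  [1.5,[0,0,0],0],
])

```text
t: 9.28
tool_pos: [0.4999, 0.2843, 0.1674]
tool_rot: [-3.142, 0.001, -0.0]
contact_force: [0.4, -0.0, -5.1]
opening: 0.0195
grip_force: 59.3
```

Call:
send_rows([
  [1.5,[0,0,0.1],0],
  [1.5,[0,0,0.1],0],
  [1.5,[0,0,0.1],0],
  [1.5,[0,0,0],0],
  [1.5,[0,0,0],0],
])

```text
t: 9.9
tool_pos: [0.5001, 0.2844, 0.166]
tool_rot: [-3.141, 0.0, -0.001]
contact_force: [-4.5, -1.2, 5.3]
opening: 0.0201
grip_force: 60.3
```

It has seated: the force went from -5 N to +5 N at TCP z = 0.166, as expected. I release and check.

Call:
send_rows([
  [2.4,[0,0,0],0],
  [3,[0,0,0],0],
  [6,[0,0,0],0],
  [6,[0,0,0],0],
  [6,[0,0,0],0],
  [6,[0,0,-1.5],0],
  [6,[0,0,-2.5],0],
  [6,[0,0,-3],0],
  [6,[0,0,-2],0],
  [6,[0,0,0],0],
])

```text
t: 11.15
tool_pos: [0.5009, 0.2847, 0.2572]
tool_rot: [-3.14, 0.001, -0.007]
contact_force: [0.2, 0.4, 0.2]
opening: 0.0599
grip_force: 0.0
```

```bash
python3 - <<'E'
from h import *
o=ctrl.get_obs();print(o['t'],o['tool_pos'],o['contact_force'],o['opening'])
for n in('scene','top'):
    a=cap(n,n+'5');w=pts(a);f=a['frame'].astype(int);mn=f.min(2);mx=f.max(2)
    near=(abs(w[...,0]-.5)<.1)&(abs(w[...,1]-.285)<.08)
    m=near&(mn>140)&(mx-mn<25);p=w[m];q=p[abs(p[:,2]-.128)<.008]
    A=np.c_[q[:,:2]-[.5,.285],np.ones(len(q))]
    print(n,len(q),cv2.minEnclosingCircle(q[:,:2].astype(np.float32)),np.linalg.lstsq(A,q[:,2],rcond=None)[0])
    k=w[near&(w[...,2]>.180)&(w[...,2]<.196)&(mx<80)&(abs(w[...,0]-.5)<.03)&(abs(w[...,1]-.285)<.018)]
    if len(k): print('knob',len(k),cv2.minEnclosingCircle(k[:,:2].astype(np.float32)),np.nanpercentile(k[:,2],90))
    r=w[near&(f[...,0]>120)&(f[...,1]<70)&(w[...,2]>.13)&(w[...,2]<.17)];print('red',len(r),cv2.minEnclosingCircle(r[:,:2].astype(np.float32)),r[:,2].max())
    if n=='scene':
        c=a['frame'][150:350,450:640,::-1];cv2.imwrite('pics/c5.png',cv2.resize(c,None,fx=3,fy=3,interpolation=cv2.INTER_CUBIC))
E
```

```text
11.15 [0.50089088 0.28468478 0.25715594] [0.22749652 0.40342709 0.18946081] 0.05993845048653926
scene 3665 ((0.4988071620464325, 0.2853993773460388), 0.06704503297805786) [-0.00171993  0.00088816  0.12649347]
knob 173 ((0.502047598361969, 0.2852599024772644), 0.01030005794018507) 0.18948348086084932
red 512 ((0.49899208545684814, 0.2863065004348755), 0.022495783865451813) 0.15935420813175372
top 4262 ((0.4966611862182617, 0.2870505750179291), 0.06641773134469986) [ 0.00013937 -0.00035606  0.12877733]
knob 5 ((0.49242109060287476, 0.2820154130458832), 0.008166659623384476) 0.18974920002657858
red 148 ((0.4961601793766022, 0.2848254144191742), 0.02015458233654499) 0.1618715430314196
```

View pics/c5.png

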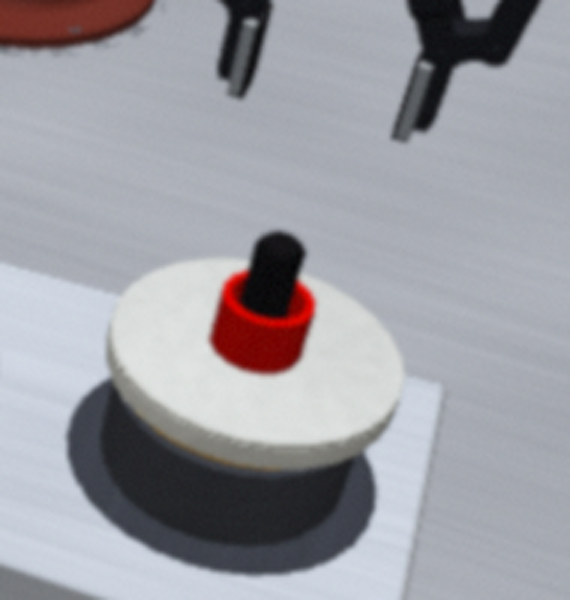

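The crop shows the lid level and home on the neck, with the knob at (275,245) and the collar at (265,320). The measured plate height of about 0.128 m matches the seated height. Next I grip the collar.

Call:
send_rows([
  [6.5,[-0.2,0,1],0],
  [6.5,[0,0,2.5],0],
  [6.5,[0,0,2.5],0],
  [6.5,[0,0,2.5],0],
  [6.5,[0,0,2],0],
  [6.5,[0,0,1],0],
  [6.5,[0,0,0.6],0],
  [6.5,[0,0,0],0],
])

```text
t: 12.25
tool_pos: [0.498, 0.2843, 0.1334]
tool_rot: [-3.141, 0.001, -0.0]
contact_force: [0.3, -0.3, 0.7]
opening: 0.065
grip_force: 0.0
```

Call:
send_rows([
  [4.5,[0,0,0],0],
  [3.5,[0,0,0],0],
  [3.5,[0,0,0],0],
  [3.5,[0,0,0],0],
  [3.5,[0,0,0],0],
  [3.5,[0,0,0],0],
], newtons=50)

```text
t: 13.0
tool_pos: [0.4987, 0.2846, 0.1347]
tool_rot: [-3.141, 0.001, -0.004]
contact_force: [-0.4, -0.1, 6.2]
opening: 0.0399
grip_force: 51.1
```

Call:
send_rows([
  [3.5,[0.1,0,-0.3],0],
  [3.5,[0.1,0,-0.4],0],
  [3.5,[0,0,-0.6],0],
  [3.5,[0,0,-0.7],0],
  [3.5,[0,0,0],0],
])

```text
t: 13.62
tool_pos: [0.5003, 0.2845, 0.1544]
tool_rot: [-3.141, 0.001, -0.003]
contact_force: [-0.2, -0.2, -1.9]
opening: 0.0402
grip_force: 50.5
```

The load is about 2 N, so only the outer lid is in the gripper and nothing is rubbing. I lift it clear.

Call:
send_rows([
  [3.5,[0,0,-1],0],
  [3.5,[0,0,-1.5],0],
  [3.5,[0,0,-2],0],
  [3.5,[0,0,-2],0],
  [3.5,[0,0,-2],0],
  [3.5,[0,0,-1.5],0],
  [3.5,[0,0,-1],0],
  [3.5,[0,0,0],0],
  [3.5,[0,0,0],0],
  [3.5,[0,0,0],0],
])

```text
t: 14.88
tool_pos: [0.4994, 0.2841, 0.2622]
tool_rot: [3.141, -0.001, -0.003]
contact_force: [-0.2, -0.9, -1.8]
opening: 0.04
grip_force: 50.6
```

```bash
python3 - <<'E'
from h import *
o=ctrl.get_obs();print(o['t'],o['tool_pos'],o['contact_force'],o['opening'],o['grip_force'])
a=cap('scene');w=pts(a);f=a['frame'].astype(int)
near=(abs(w[...,0]-.5)<.08)&(abs(w[...,1]-.285)<.08)
wh=near&(f.min(2)>140)&(np.ptp(f,axis=2)<25)&(w[...,2]>.2)
q=w[wh];q=q[abs(q[:,2]-np.median(q[:,2]))<.012];print(np.linalg.lstsq(np.c_[q[:,:2]-[.5,.285],np.ones(len(q))],q[:,2],rcond=None)[0])
b=w[near&(f[...,0]-f[...,2]>40)&(w[...,2]>.09)&(w[...,2]<.14)];print('brass',len(b),cv2.minEnclosingCircle(b[:,:2].astype(np.float32)),np.percentile(b[:,2],[5,50,95]))
c=a['frame'][90:330,430:640,::-1];cv2.imwrite('pics/c6.png',cv2.resize(c,None,fx=2.4,fy=2.4,interpolation=cv2.INTER_CUBIC))
E
```

```text
14.875 [0.49937551 0.28405166 0.26215019] [-0.1834726  -0.90569537 -1.75133997] 0.03998461010263379 50.62624717131257
[-5.35259676e-03  4.98417621e-05  2.53883854e-01]
brass 3959 ((0.49911177158355713, 0.28546807169914246), 0.06053726747632027) [0.1080702  0.12231397 0.12410662]
```

View pics/c6.png

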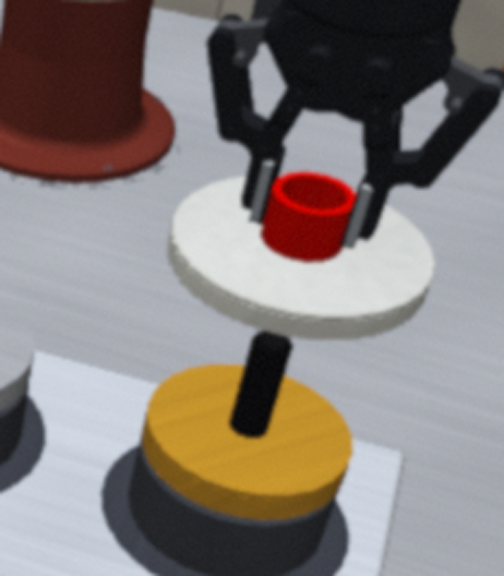

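The crop shows the white lid held level at (300,255), well above the knob top at (270,340), with the brass lid seated on the pot. The lid origins are about 135 mm apart, so I hand in.

```bash
python3 -c "
from station import ctrl
print(ctrl.finish_job())"
```

```text
the job is handed in; nothing more can be done
None
```

The job is handed in at about 15 s: the last picture shows the brass inner lid seated on the open pot and the white outer lid held level about 135 mm above it, but the hand-in gave no verdict.

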